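Power up the edge-burnishing station in the right order

ROBOT

A 7-joint arm with a two-finger parallel gripper is mounted at the origin on the work surface. World frame = base frame: x ahead of the robot, y to its left, z up, the work surface at z = 0. Lengths are in mm, angles in rad, forces in N, time in s.
With the tool pointing down it reaches from about 350 to 900 mm from the base axis. Payload 7.2 kg.
Tool frame: the origin (TCP) lies between the finger pads; the fingertips stand tips_ahead ahead of it and the grasp point (between the pads) lies 3 mm ahead of it (tips_ahead is the distance from the TCP to the fingertips, in mm); z points along the fingers, y is the direction in which the jaws open and shut (so a half turn about z gives the same grasp; the last joint's range is limited). The gripper opens to 88 mm and grips with 3 to 60 N. Pads are 20 mm wide; open, the fingers measure 115 mm over their backs; the gripper's body (75 mm by 178 mm) begins 61 mm behind the grasp point.
Start: joints at [1.051, 0.411, -0.013, 1.596, 0.006, 1.134, -0.082], TCP at [272.855, -562.297, 244.653] pointing down, gripper open.
Joint ranges: [-2.95, 2.95], [-0.29, 1.99], [-1.47, 1.44], [0.14, 2.54], [-1.03, 4.17], [0.13, 1.85], [-2.86, 2.86]. Speed limits (rad/s): [2.39, 2.39, 3.01, 3.01, 3.14, 3.14, 3.14].

INTERFACE

Orientations are given as a rotation vector (axis times angle).
In Python, from plant import * gives the robot as it stands.
- The arm moves only by the tool move_arm, never from a script. Its argument "increments" is a list of rows, each an object with "translation": the shift along the world's x, y, z in mm, a list of three; "angular": the turn, a rotation vector about the world's x, y, z in degrees, a list of three; "claw": the closure, from 0 (fully open) to 1 (shut). A call has 1 to 8 rows; each row is the pose to reach, as a shift and turn from the pose commanded when the call began; what a row does not reach only later rows make up. A row lasts 1/12 s, in which the tool goes at most 41.7 mm and 7.16 degrees, less where a joint would pass 70% of its speed; a pose out of reach is approached as far as the arm can. A call with a gripper value outside its range is refused whole. The fingers move at their own pace and stop on an object; "grip_force" is the grip in N (left out, the last holds). Time passes only in rows, so rows that repeat a pose let the fingers close. It gives the time, the measured TCP pose, the force and the opening at its end, in the units of the state.
- observe(): the state, without advancing time (a new reading comes with each control period).
- capture(name): name is "side" or "top"; returns (picture, depth): 420x560x3 uint8, red, green, blue; 420x560 float32, mm along the optical axis (not along the pixel's ray), 0 where there is no reading.
- camera_model(name): a dict with "K" (3x3 intrinsics, pixels), "k1" (the pictures are not rectified: a ray, as slopes to the right and down, at radius r is drawn at 1 + k1 r^2 times it, then the intrinsics apply), "T" (4x4, takes a point from camera to world coordinates). Camera axes: x right, y up, looking along -z (the intrinsics and any distortion apply to the point x, -y, -z); pixel columns grow to the right and rows downward; lengths in mm; the calibration is good to about 2 mm. A picture is of the moment at which its call begins. camera_model takes no time and is no camera call.
- job_done(): hands the job in, once; it reports no verdict.
The state is a dict: "t": time; "q": joint angles; "joint_velocities": joint speeds; "joint_efforts": joint torques, N m; "position": TCP position; "ee_rot": TCP orientation; "wrist_force": force on the tool from outside, world axes, zero at the start; "moment": the same for the moment, N m; "gripper_width": finger opening in mm.
Only numpy, scipy, OpenCV 4.12 (cv2) and the standard library are available. Lean on these libraries where they do the work, as an engineer would, in place of code of your own. Each camera call takes 0.05 s, during which the arm holds its last target. There are 200 camera calls.

TASK

Start up the edge-burnishing station with light fingertip presses, gripping and lifting nothing: on the loose power box press the dust extractor's rocker on (the leftmost of the four, as seen from the robot), then the burnisher's rocker on (the next one to its right), and then press the burnisher's low start button well in and let it spring back. A rocker is on when its half nearer the robot is pressed down level. Do not slide the power box, and leave the other two rockers, the mushroom-headed stop button and everything else on the bench as they are.

Things in the scene. Friction and masses are not known exactly. Their poses are not given: they have to be found in the camera images.
- power_box: Loose grey power box, 130 (x) x 270 (y) x 45 mm, 1.4 kg; origin under its centre, -x side towards the robot, yaw up to 0.25. Four rockers in a row, hinges at x = -30 mm; sockets behind, plugs at x = +28 mm, up to 81 mm high. From left: extractor (fat round plug) y = +90, burnisher (square plug) +30, lamp (small flat plug) -30, spare (no plug) -90 mm. It stands left or right of the burnisher.
- extractor_pad (a point): Centre of the top of the near half (the half towards the robot) of the extractor rocker (black, 33 mm long front to back, 22 mm wide, hinged at its middle), 11 mm from the hinge along the rocker (9.5 mm level, when off). It is 54 mm above the table when the rocker is off (that half then slopes up 20 degrees towards the robot) and 50 mm when on (that half level; the rim round the rocker is 47 mm high).
- burnisher_pad (a point): Centre of the top of the near half (the half towards the robot) of the burnisher rocker (black, 33 mm long front to back, 22 mm wide, hinged at its middle), 11 mm from the hinge along the rocker (9.5 mm level, when off). It is 54 mm above the table when the rocker is off (that half then slopes up 20 degrees towards the robot) and 50 mm when on (that half level; the rim round the rocker is 47 mm high).
- extractor_switch (a joint): Rocker of the dust extractor in rad: 0 off (near half up), 0.35 on (near half down). Stiff: takes 2 to 3 N on the near half and stays where it is left, so press until that half is level. The rocker as a whole gives up to 3 mm more against a spring (4 to 16 N). Starts off.
- burnisher_switch (a joint): Rocker of the burnisher in rad: 0 off (near half up), 0.35 on (near half down). Stiff: takes 2 to 3 N on the near half and stays where it is left, so press until that half is level. The rocker as a whole gives up to 3 mm more against a spring (4 to 16 N). Starts off.
- lamp_switch (a joint): Rocker of the lamp in rad: 0 off (near half up), 0.35 on (near half down). Stiff: takes 2 to 3 N on the near half and stays where it is left, so press until that half is level. The rocker as a whole gives up to 3 mm more against a spring (4 to 16 N). Starts on and stays on.
- spare_switch (a joint): Rocker of the empty socket in rad: 0 off (near half up), 0.35 on (near half down). Stiff: takes 2 to 3 N on the near half and stays where it is left, so press until that half is level. The rocker as a whole gives up to 3 mm more against a spring (4 to 16 N). Starts off and stays off.
- burnisher: Bench edge burnisher, bolted down: grey control box (78 x 128 mm, top 60 mm high) on the robot side, grey motor lying along y 105 mm behind it (top 134 mm high), wooden spindle to the right (-y). Origin at table height under the middle of the control box, -x towards the robot, yaw up to 0.25. Start button at y = +28 mm, stop button at y = -28 mm.
- start_button_top (a point): Centre of the top of the start button: low black cylinder, 28 mm wide, top 72 mm above the table, on the left of the control box as seen from the robot; in an aluminium ring 62 mm high.
- start_button (a joint): Travel of the start button in m: 0 out, 0.009 fully in; 1.5 N to move it, 5 N for 0.004 (where it switches), 9 N fully in; springs back.
- stop_button_top (a point): Top centre of the stop button: black mushroom, 39 mm wide, 89 mm above the table, 56 mm to the right of the start button. Not to be pressed.
- stop_button (a joint): Travel of the stop button in m: 0 out, 0.009 fully in; must stay out.
- folder: Loose flat bone folder, 140 x 20 x 5 mm, lying in front of the power box; origin at its centre, underside.
- dye_bottle: Small brown bottle, 42 mm wide, 100 mm high, close to the left of the power box; origin under its centre.
- wax_tin: Flat round tin, 62 mm wide, 21 mm high, left of the burnisher; origin under its centre.
- slicker: Turned wooden edge slicker standing upright, 36 mm wide, 98 mm high, right of the control box; origin under its centre.
- tumbler: Glass tumbler, 68 mm wide, 90 mm high, standing in the middle in front of the robot; origin under its centre.
There are look-alikes about, which are no part of the job. What is shaped like the folder but turquoise is not meant.

How it is judged:
By the outcome, as a careful person would: the job done as asked, in the order asked, and still so for the second after the job is handed in, with the robot touching nothing.
It also fails if it takes over 48 s, if anything falls off the work surface, if the arm or the gripper's body presses on something with over 40 N, if the wrist force passes 120 N, or if a joint passes its speed limit or range.

## Working session

There is one attempt and no reset: what is moved stays moved. The work goes in short steps, Python scripts to look and compute and a tool call to move; the robot and the scene stay as the last step left them, time stands still between calls to the robot, and variables do not carry over. Pictures are saved under pics/ and viewed, about 8 in all and at most 12, crops included, and the job is handed in when it is done.

Besides the shell and the picture viewer there is one more tool, called after "Call:" by a JSON object that holds its "fn" and its "kwargs". move_arm: Moves the arm, as the interface text tells. Its arguments: {"type":"object","properties":{"increments":{"type":"array","items":{"type":"object","properties":{"translation":{"type":"array","items":{"type":"number"}},"angular":{"type":"array","items":{"type":"number"}},"claw":{"type":"number"}}}},"grip_force":{"type":"number"}},"required":["increments"]}

```bash
mkdir -p pics; cat > h.py <<'E'
from plant import *
import numpy as np, cv2
def pts(name, depth):
    m=camera_model(name);K=np.array(m["K"]);T=np.array(m["T"])
    h,w=depth.shape;u,v=np.meshgrid(np.arange(w),np.arange(h))
    p=cv2.undistortPoints(np.stack([u,v],-1).reshape(-1,1,2).astype(float),K,np.array([m["k1"],0,0,0.])).reshape(h,w,2)
    c=np.stack([p[...,0]*depth,-p[...,1]*depth,-depth,np.ones_like(depth)],-1)
    return (c@T.T)[...,:3]
E
python3 - <<'E'
from h import *
print(observe())
for n in("side","top"):
    im,d=capture(n);cv2.imwrite(f"pics/{n}0.png",im[...,::-1]);np.savez(f"{n}0.npz",im=im,d=d)
    print(n,camera_model(n))
E
```

```text
{'t': 0.0, 'q': array([ 1.05077061,  0.41186653, -0.01273216,  1.597068  ,  0.00559692,
        1.13428466, -0.08217748]), 'joint_velocities': array([-0.00036782,  0.00189245, -0.00169929,  0.0004365 ,  0.00198927,
       -0.00094455,  0.00087405]), 'joint_efforts': array([-1.51435383e-04, -5.87962782e+01,  6.41632900e-01, -2.91075951e+01,
       -5.37762721e-02,  1.82945724e-02,  1.50048099e-04]), 'position': array([ 272.64525858, -561.86135643,  243.81992737]), 'ee_rot': array([-3.06025645e+00, -7.03461668e-01,  7.14780750e-04]), 'wrist_force': array([-0.45322705, -0.25295454, -0.7504624 ]), 'moment': array([ 0.01664154, -0.02595312, -0.01267563]), 'gripper_width': 88.03499172159596}
side {'K': array([[395.45912917,   0.        , 279.09867076],
       [  0.        , 395.45912917, 210.60317346],
       [  0.        ,   0.        ,   1.        ]]), 'k1': -0.0207972606970754, 'T': array([[-9.29078018e-01,  2.64636236e-01, -2.58421552e-01,
         2.02125046e+02],
       [-3.69654864e-01, -6.88882718e-01,  6.23534988e-01,
         6.85278163e+02],
       [-1.30121891e-02,  6.74839435e-01,  7.37849863e-01,
         9.01038281e+02],
       [ 0.00000000e+00,  0.00000000e+00,  0.00000000e+00,
         1.00000000e+00]])}
top {'K': array([[536.39584228,   0.        , 284.61198876],
       [  0.        , 536.39584228, 205.60692145],
       [  0.        ,   0.        ,   1.        ]]), 'k1': 0.047264876377715294, 'T': array([[ 1.58534841e-02,  9.96426050e-01, -8.29686294e-02,
         3.49558867e+02],
       [-9.99854186e-01,  1.63251569e-02,  5.00959479e-03,
         2.49700927e+01],
       [ 6.34616664e-03,  8.28771119e-02,  9.96539568e-01,
         1.78107119e+03],
       [ 0.00000000e+00,  0.00000000e+00,  0.00000000e+00,
         1.00000000e+00]])}
```

View pics/top0.png

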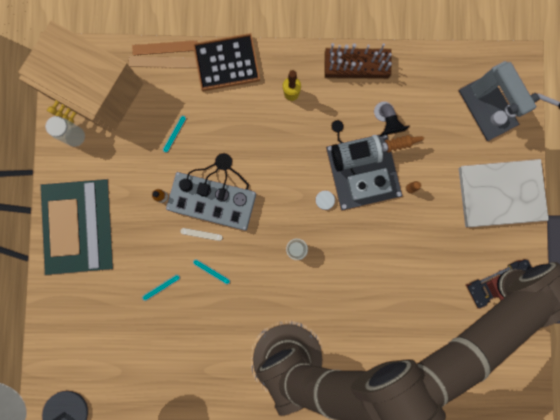

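View pics/side0.png

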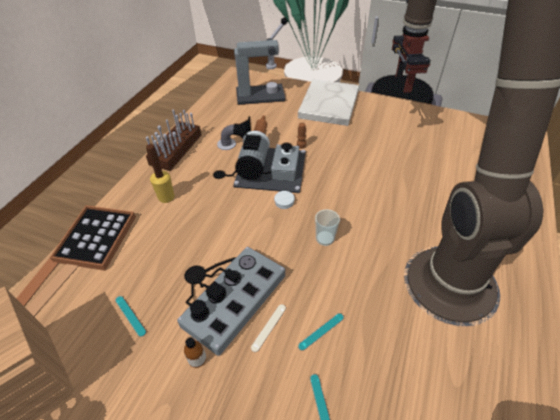

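The top view shows the power box at about (211,201), its four rockers at (182,203), (200,208), (218,212) and (236,216), and the burnisher control box at about (370,185). The bottle is at (158,196), the tumbler at (297,250) and the white folder at (201,234); the turquoise strips are decoys. Next I measure these and enlarge.

```bash
python3 - <<'E'
from h import *
D={n:np.load(n+"0.npz") for n in("top","side")}
W={n:pts(n,D[n]["d"]) for n in D}
def rect(n,x0,x1,y0,y1,z0,z1):
    P=W[n];m=(P[...,2]>z0)&(P[...,2]<z1)&(P[...,0]>x0)&(P[...,0]<x1)&(P[...,1]>y0)&(P[...,1]<y1)&(D[n]["d"]>0)
    q=P[m]; r=cv2.minAreaRect(q[:,:2].astype(np.float32)); return m,q,r
P=W["top"]
for u,v in[(182,203),(200,208),(218,212),(236,216),(362,185),(380,181),(158,196),(297,250),(211,201),(325,200),(414,186),(300,130),(201,234)]:print((u,v),P[v,u].round(0))
for n in W:
    c=W["top"][201,211]
    m,q,r=rect(n,c[0]-110,c[0]+110,c[1]-160,c[1]+170,36,58);print(n,"box",r,np.median(q[:,2]))
    c=W["top"][185,370]
    m,q,r=rect(n,c[0]-60,c[0]+60,c[1]-90,c[1]+90,54,66);print(n,"ctl",r,np.median(q[:,2]))
    for z0,z1 in((67,77),(83,94)):
        m,q,r=rect(n,c[0]-45,c[0]+45,c[1]-75,c[1]+75,z0,z1);print(n,z0,r,q.mean(0),len(q))
im=D["top"]["im"]
a=cv2.resize(im[160:245,140:270],None,fx=6,fy=6,interpolation=cv2.INTER_CUBIC)
cv2.imwrite("pics/c1.png",a[...,::-1])
im=D["side"]["im"]
a=cv2.resize(im[240:365,165:300],None,fx=4,fy=4,interpolation=cv2.INTER_CUBIC)
b=cv2.resize(im[125:215,210:320],(500,409),interpolation=cv2.INTER_CUBIC)
cv2.imwrite("pics/c2.png",a[...,::-1])
E
```

```text
(182, 203) [497. 348.  49.]
(200, 208) [480. 288.  63.]
(218, 212) [469. 231.  50.]
(236, 216) [457. 173.  50.]
(362, 185) [ 562. -231.   72.]
(380, 181) [ 574. -285.   90.]
(158, 196) [515. 418.  84.]
(297, 250) [351. -27.   8.]
(211, 201) [505. 256.  42.]
(325, 200) [ 517. -116.   24.]
(414, 186) [ 558. -391.   98.]
(300, 130) [754. -32.   1.]
(201, 234) [399. 289.  12.]
top box ((520.756591796875, 267.1324157714844), (296.2402038574219, 150.72418212890625), 76.37123107910156) 45.97845434127248
top ctl ((569.1819458007812, -256.45703125), (77.81926727294922, 128.63320922851562), 13.866327285766602) 60.0339747547082
top 67 ((565.5762329101562, -256.1999206542969), (71.0538558959961, 121.48857879638672), 12.424155235290527) [ 560.3426349  -236.01833785   70.44498497] 91
top 83 ((574.6259765625, -283.01202392578125), (35.733428955078125, 34.759796142578125), 43.38656997680664) [ 574.80126895 -282.84017415   87.6573104 ] 87
side box ((517.552001953125, 267.508056640625), (298.4167175292969, 147.46676635742188), 76.0157699584961) 44.579793543527444
side ctl ((566.2939453125, -256.59765625), (77.92019653320312, 133.1855010986328), 13.853974342346191) 59.64530964717545
side 67 ((565.4810180664062, -246.38795471191406), (22.76142692565918, 66.05648803710938), 20.8355770111084) [ 559.33842442 -233.62880562   70.57250541] 47
side 83 ((573.0107421875, -284.05572509765625), (34.307960510253906, 37.16554641723633), 31.96992301940918) [ 571.37973374 -281.75812221   86.45153105] 64
```

View pics/c1.png

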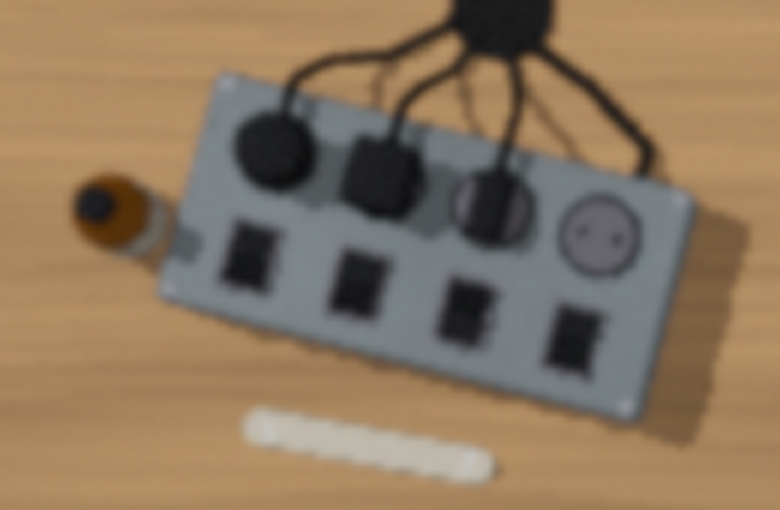

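```bash
cat >> h.py <<'E'
def plane(name,uv,z):
    m=camera_model(name);T=np.array(m["T"])
    p=cv2.undistortPoints(np.array(uv,float).reshape(-1,1,2),np.array(m["K"]),np.array([m["k1"],0,0,0.])).reshape(-1,2)
    r=np.c_[p[:,0],-p[:,1],-np.ones(len(p))]@T[:3,:3].T
    return T[:3,3]+r*((z-T[2,3])/r[:,2])[:,None]
E
python3 - <<'E'
from h import *
o=lambda a:(np.array(a)+.5)/6-.5+[140,160]
C=plane("top",o([(222,73),(695,203),(636,420),(160,295)]),45)
print(C.round(1),C.mean(0)); 
for i in range(4):print(np.linalg.norm(C[i]-C[i-1]))
R=plane("top",o([(250,257),(359,285),(467,311),(574,339)]),50);print(R.round(1),np.diff(R,axis=0))
y=(C[0]+C[3]-C[1]-C[2])[:2];y/=np.linalg.norm(y);x=np.array([y[1],-y[0]]);print("yaw",np.arctan2(-y[0],y[1]))
c=C.mean(0)[:2]
for k in(90,30,-30,-90):print(k,"hinge",c-30*x+k*y,"pad",c-39.5*x+k*y)
S=np.load("side0.npz");P=pts("side",S["d"]);T=np.load("top0.npz");Q=pts("top",T["d"])
for P,d in((P,S["d"]),(Q,T["d"])):   # box top flat fit: z near 45 within box interior, percentiles along axes
    m=(abs(P[...,2]-45)<4)&(d>0);q=P[m][:,:2]-c;a=q@x;b=q@y
    k=(abs(a)<85)&(abs(b)<155)
    i=k&(abs(b)<110);j=k&(abs(a)<50)
    h1=np.histogram(a[i],np.arange(-80,81,4))[0];h2=np.histogram(b[j],np.arange(-152,153,4))[0]
    print(h1,h2)
for u in("top",):
    print(Q[200:208:2,178:188:2].round(0)[...,2])
E
```

```text
[[598.9 369.5  45. ]
 [532.3 111.8  45. ]
 [414.3 141.2  45. ]
 [477.6 398.9  45. ]] [505.7688746  255.32797183  45.        ]
124.75426710612557
266.1093603850126
121.6643920415507
265.34802354125407
[[498.6 350.3  50. ]
 [484.4 291.4  50. ]
 [471.3 233.   50. ]
 [457.1 175.1  50. ]] [[-14.16450658 -58.9044507    0.        ]
 [-13.09281849 -58.36969164   0.        ]
 [-14.1755031  -57.87359433   0.        ]]
yaw -0.24697793551395117
90 hinge [498.68192923 349.93122339] pad [489.47020039 352.25373321]
30 hinge [484.01344614 291.75188338] pad [474.80171731 294.0743932 ]
-30 hinge [469.34496305 233.57254337] pad [460.13323422 235.89505319]
-90 hinge [454.67647996 175.39320336] pad [445.46475113 177.71571319]
[  0   0   0  14 130 140 132 136 120  91  83  83  90  99  95  84  91  95
 115 130 116 127 122  81  65  59  57  46  46  44  46  49  53  55  68  65
  10   1   3   4] [ 0  0  0  0  5 36 47 46 51 40 37 42 33 32 26 34 35 33 47 47 55 53 55 52
 48 44 32 28 18 20 20 19 24 59 60 51 58 58 45 44 35 36 29 20 21 22 23 22
 37 42 58 60 64 61 45 49 43 34 26 25 27 23 28 36 54 62 67 68 68 67 66 70
  8  0  0  1]
[ 0  0  0  1 42 57 55 60 46 35 43 32 42 50 46 50 39 53 55 53 49 55 50 36
 28 28 28 24 28 30 31 29 35 55 47 50 17  0  0  5] [ 0  0  0  0  2 23 28 22 25 26 25 24 19 21 18 17 18 21 16 19 20 27 26 23
 26 23 24 24 15 10 10 14 12 13 18 26 27 29 24 31 27 21 16 10 12  9 10 12
  2 14 18 16 27 18 25 26 26 20 15 13  8 10  9 12 15 15 14 30 19 24 29 23
  0  0  1  2]
[[  46.   48.   53.   45.   52.]
 [  50.   57.   56.   45.   43.]
 [  54. 1781.   53.   43.   49.]
 [  58.   50.   63.   55.   49.]]
```

View pics/c2.png

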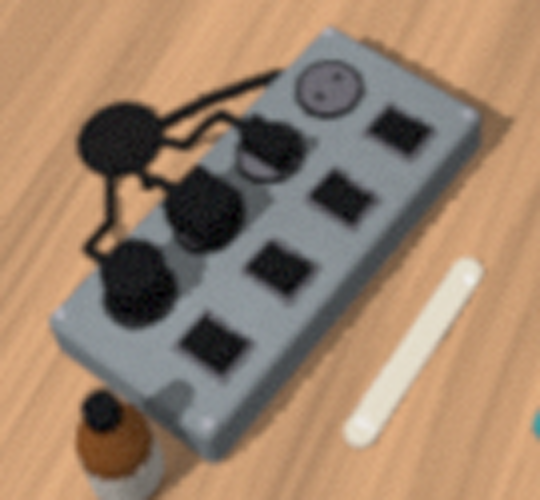

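```bash
python3 -c "
import plant;print([n for n in dir(plant) if n[0]!='_']);print(getattr(plant,'tips_ahead',None))"
```

```text
['MotionError', 'camera_model', 'capture', 'job_done', 'observe', 'tips_ahead']
22.0
```

Call:
{"fn": "move_arm", "kwargs": {"increments": [{"translation": [10,40,0],"angular": [0,0,6],"claw": 1},{"translation": [20,80,0],"angular": [0,0,12],"claw": 1},{"translation": [30,120,0],"angular": [0,0,18],"claw": 1},{"translation": [40,160,0],"angular": [0,0,24],"claw": 1},{"translation": [50,200,0],"angular": [0,0,30],"claw": 1},{"translation": [60,240,0],"angular": [0,0,36],"claw": 1},{"translation": [70,280,0],"angular": [0,0,42],"claw": 1},{"translation": [80,320,0],"angular": [0,0,48],"claw": 1}], "grip_force": 5}}

```text
t: 0.77
position: [352.6, -240.3, 244.5]
ee_rot: [2.506, 1.894, -0.001]
wrist_force: [1.0, -0.5, -0.7]
gripper_width: 38.0
```

Call:
{"fn": "move_arm", "kwargs": {"increments": [{"translation": [10,40,0],"angular": [0,0,6],"claw": 1},{"translation": [20,80,0],"angular": [0,0,12],"claw": 1},{"translation": [30,120,0],"angular": [0,0,18],"claw": 1},{"translation": [40,160,0],"angular": [0,0,24],"claw": 1},{"translation": [50,200,0],"angular": [0,0,30],"claw": 1},{"translation": [60,240,0],"angular": [0,0,36],"claw": 1},{"translation": [70,280,0],"angular": [0,0,42],"claw": 1},{"translation": [80,320,0],"angular": [0,0,48],"claw": 1}]}}

```text
t: 1.43
position: [432.7, 79.6, 244.8]
ee_rot: [1.519, 2.749, -0.0]
wrist_force: [1.1, -0.0, 0.0]
gripper_width: 0.5
```

Call:
{"fn": "move_arm", "kwargs": {"increments": [{"translation": [8,38,0],"angular": [0,0,6],"claw": 1},{"translation": [16,76,0],"angular": [0,0,12],"claw": 1},{"translation": [24,114,0],"angular": [0,0,18],"claw": 1},{"translation": [32,152,0],"angular": [0,0,24],"claw": 1},{"translation": [40,190,-20],"angular": [0,0,30],"claw": 1},{"translation": [48,228,-40],"angular": [0,0,36],"claw": 1},{"translation": [55,264,-80],"angular": [0,0,42],"claw": 1},{"translation": [55,272,-100],"angular": [0,0,44],"claw": 1}]}}

```text
t: 2.1
position: [488.1, 353.3, 143.7]
ee_rot: [0.374, 3.119, 0.004]
wrist_force: [1.5, 0.9, -0.4]
gripper_width: 0.4
```

```bash
cat > chk.py <<'E'
from h import *
import sys
from scipy.spatial.transform import Rotation as Ro
s=observe();R=Ro.from_rotvec(s["ee_rot"]).as_matrix();p=s["position"]
print("t",s["t"],"pos",p.round(1),"tip",(p+22*R[:,2]).round(1),"yaw jaw",np.degrees(np.arctan2(R[1,1],R[0,1])),"z",R[:,2].round(4),"F",s["wrist_force"].round(2),"q",s["q"].round(2),"w",s["gripper_width"])
E
python3 chk.py; python3 - <<'E'
from h import *
im,d=capture("side");a=cv2.resize(im[220:380,140:310],None,fx=3.5,fy=3.5,interpolation=cv2.INTER_CUBIC)
im2,d=capture("top");b=cv2.resize(im2[150:250,130:270],None,fx=5,fy=5,interpolation=cv2.INTER_CUBIC)
cv2.imwrite("pics/m1.png",a[...,::-1])
E
```

```text
t 2.1 pos [488.1 353.3 143.7] tip [488.1 353.4 121.7] yaw jaw 76.3113950279561 z [ 7.0e-04  2.6e-03 -1.0e+00] F [ 1.51  0.86 -0.39] q [-0.14  0.61 -0.81  1.72  0.51  1.03  0.2 ] w 0.4189326845755651
```

View pics/m1.png

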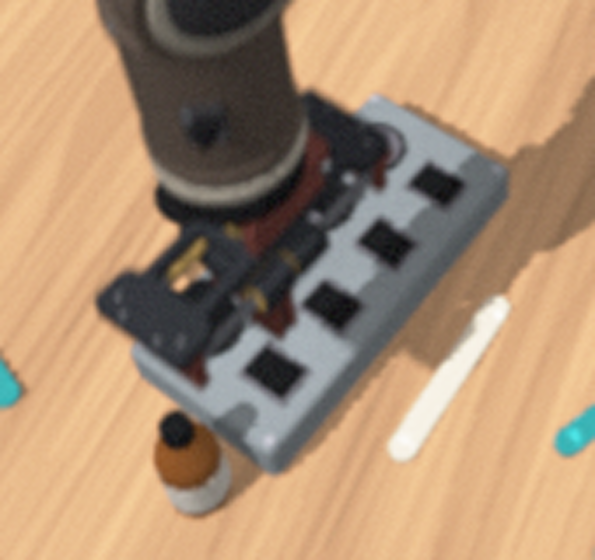

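The closed fingertips hang over the extractor rocker (crop about (275,370)), clear of the plugs and bottle, as forward kinematics says. I go down slowly.

Call:
{"fn": "move_arm", "kwargs": {"increments": [{"translation": [0,0,-30],"claw": 1},{"translation": [0,0,-52],"claw": 1},{"translation": [0,0,-60],"claw": 1},{"translation": [0,0,-60],"claw": 1},{"translation": [0,0,-60],"claw": 1}]}}

```text
invalid input at $.increments[0]: expected keys translation, angular, claw
```

```bash
python3 chk.py
```

```text
t 2.2 pos [484.7 351.3 138.9] tip [484.5 351.2 116.9] yaw jaw 76.20433987338936 z [-0.0083 -0.0022 -1.    ] F [-0.44 -0.81 -0.2 ] q [-0.14  0.62 -0.81  1.73  0.51  1.03  0.2 ] w 0.35532948725381663
```

Call:
{"fn": "move_arm", "kwargs": {"increments": [{"translation": [0,0,-1],"claw": 1},{"translation": [0,0,-2],"claw": 1},{"translation": [0,0,-3],"claw": 1},{"translation": [0,0,-4],"claw": 1},{"translation": [0,0,-5],"claw": 1},{"translation": [0,0,-6],"claw": 1},{"translation": [0,0,-7],"claw": 1},{"translation": [0,0,-7],"claw": 1}]}}

```text
invalid input at $.increments[0]: expected keys translation, angular, claw
```

```bash
python3 chk.py
```

```text
t 2.2 pos [484.7 351.3 138.9] tip [484.5 351.2 116.9] yaw jaw 76.20433987338936 z [-0.0083 -0.0022 -1.    ] F [-0.44 -0.81 -0.2 ] q [-0.14  0.62 -0.81  1.73  0.51  1.03  0.2 ] w 0.35532948725381663
```

Call:
{"fn": "move_arm", "kwargs": {"increments": [{"translation": [0,0,-30],"angular": [0,0,0],"claw": 1},{"translation": [0,0,-50],"angular": [0,0,0],"claw": 1},{"translation": [0,0,-54],"angular": [0,0,0],"claw": 1},{"translation": [0,0,-54],"angular": [0,0,0],"claw": 1},{"translation": [0,0,-54],"angular": [0,0,0],"claw": 1},{"translation": [0,0,-54],"angular": [0,0,0],"claw": 1}]}}

```text
t: 2.7
position: [488.7, 350.0, 92.6]
ee_rot: [0.387, 3.116, 0.002]
wrist_force: [-0.0, -1.3, -0.4]
gripper_width: 0.4
```

```bash
python3 chk.py
```

```text
t 2.7 pos [488.7 350.   92.6] tip [488.8 350.1  70.6] yaw jaw 75.84194975926967 z [ 0.0022  0.0013 -1.    ] F [-0.01 -1.29 -0.39] q [-0.16  0.67 -0.77  1.76  0.56  0.94  0.16] w 0.4268327011337
```

Call:
{"fn": "move_arm", "kwargs": {"increments": [{"translation": [-1,3,-5],"angular": [0,0,0],"claw": 1},{"translation": [-1,3,-10],"angular": [0,0,0],"claw": 1},{"translation": [-1,3,-11],"angular": [0,0,0],"claw": 1},{"translation": [-1,3,-11],"angular": [0,0,0],"claw": 1},{"translation": [-1,3,-11],"angular": [0,0,0],"claw": 1}]}}

```text
t: 3.12
position: [486.8, 352.7, 79.6]
ee_rot: [-0.386, -3.118, 0.0]
wrist_force: [-0.5, 0.3, -0.0]
gripper_width: 0.4
```

Call:
{"fn": "move_arm", "kwargs": {"increments": [{"translation": [0,0,-1],"angular": [0,0,0],"claw": 1},{"translation": [0,0,-2],"angular": [0,0,0],"claw": 1},{"translation": [0,0,-3],"angular": [0,0,0],"claw": 1},{"translation": [0,0,-4],"angular": [0,0,0],"claw": 1},{"translation": [0,0,-5],"angular": [0,0,0],"claw": 1},{"translation": [0,0,-5],"angular": [0,0,0],"claw": 1},{"translation": [0,0,-5],"angular": [0,0,0],"claw": 1}]}}

```text
t: 3.7
position: [486.8, 352.8, 74.6]
ee_rot: [0.386, 3.118, 0.0]
wrist_force: [-1.3, 1.3, 1.2]
gripper_width: 0.8
```

```bash
python3 chk.py
```

```text
t 3.7 pos [486.8 352.8  74.6] tip [486.8 352.8  52.6] yaw jaw 75.90011163315641 z [ 1.e-04  2.e-04 -1.e+00] F [-1.26  1.33  1.15] q [-0.18  0.69 -0.75  1.77  0.58  0.92  0.14] w 0.8266987762383491
```

Call:
{"fn": "move_arm", "kwargs": {"increments": [{"translation": [0,0,-0.7],"angular": [0,0,0],"claw": 1},{"translation": [0,0,-1.4],"angular": [0,0,0],"claw": 1},{"translation": [0,0,-2],"angular": [0,0,0],"claw": 1},{"translation": [0,0,-2],"angular": [0,0,0],"claw": 1},{"translation": [0,0,-2],"angular": [0,0,0],"claw": 1}]}}

```text
t: 4.12
position: [487.0, 352.6, 72.5]
ee_rot: [0.386, 3.118, -0.0]
wrist_force: [-0.7, 0.6, 0.7]
gripper_width: 0.5
```

Call:
{"fn": "move_arm", "kwargs": {"increments": [{"translation": [0,0,-0.5],"angular": [0,0,0],"claw": 1},{"translation": [0,0,-1],"angular": [0,0,0],"claw": 1},{"translation": [0,0,-1],"angular": [0,0,0],"claw": 1},{"translation": [0,0,-1],"angular": [0,0,0],"claw": 1}]}}

```text
t: 4.45
position: [487.1, 352.6, 72.0]
ee_rot: [0.386, 3.117, -0.0]
wrist_force: [-1.7, -0.9, 5.9]
gripper_width: 0.5
```

```bash
python3 chk.py
```

```text
t 4.45 pos [487.1 352.6  72. ] tip [487.1 352.6  50. ] yaw jaw 75.87713116593795 z [ 5.e-04 -1.e-04 -1.e+00] F [-1.69 -0.88  5.85] q [-0.18  0.69 -0.75  1.77  0.59  0.91  0.13] w 0.4978476974125004
```

Call:
{"fn": "move_arm", "kwargs": {"increments": [{"translation": [0,0,-0.5],"angular": [0,0,0],"claw": 1},{"translation": [0,0,-1],"angular": [0,0,0],"claw": 1},{"translation": [0,0,-1],"angular": [0,0,0],"claw": 1},{"translation": [0,0,-1],"angular": [0,0,0],"claw": 1}]}}

```text
t: 4.78
position: [487.0, 352.6, 71.2]
ee_rot: [0.386, 3.117, -0.0]
wrist_force: [-3.3, -2.6, 8.3]
gripper_width: 0.7
```

Call:
{"fn": "move_arm", "kwargs": {"increments": [{"translation": [0,0,2],"angular": [0,0,0],"claw": 1},{"translation": [0,0,6],"angular": [0,0,0],"claw": 1},{"translation": [0,0,20],"angular": [0,0,0],"claw": 1},{"translation": [-5,-22,20],"angular": [0,0,0],"claw": 1},{"translation": [-12,-50,20],"angular": [0,0,0],"claw": 1},{"translation": [-15,-58,20],"angular": [0,0,0],"claw": 1},{"translation": [-15,-58,20],"angular": [0,0,0],"claw": 1},{"translation": [-15,-58,20],"angular": [0,0,0],"claw": 1}]}}

```text
t: 5.45
position: [472.5, 294.8, 91.5]
ee_rot: [0.387, 3.117, 0.001]
wrist_force: [0.2, 0.9, -0.3]
gripper_width: 0.7
```

```bash
python3 chk.py; python3 - <<'E'
from h import *
im,d=capture("side");a=cv2.resize(im[240:365,165:300],None,fx=4,fy=4,interpolation=cv2.INTER_CUBIC)
cv2.imwrite("pics/m2.png",a[...,::-1])
E
```

```text
t 5.45 pos [472.5 294.8  91.5] tip [472.6 294.9  69.5] yaw jaw 75.82632494069986 z [ 1.2e-03  7.0e-04 -1.0e+00] F [ 0.17  0.87 -0.28] q [-0.06  0.61 -0.79  1.87  0.55  0.89  0.2 ] w 0.7109692208861343
```

View pics/m2.png

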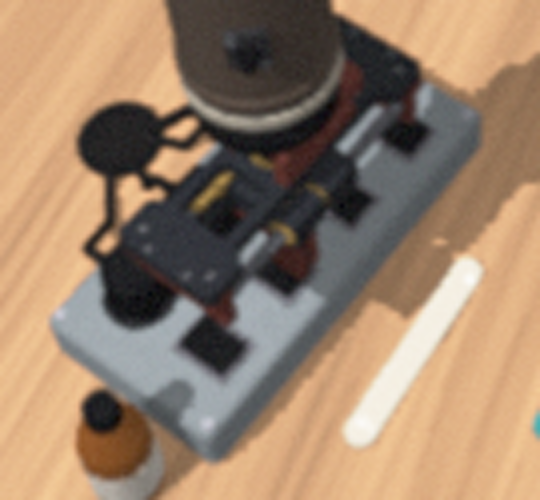

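The box has not moved (its corners are still at (212,462) and (58,318)). The extractor press reached 8.3 N at tip z of about 49 mm, so it bottomed out. Now the burnisher rocker.

Call:
{"fn": "move_arm", "kwargs": {"increments": [{"translation": [0,0,-6],"angular": [0,0,0],"claw": 1},{"translation": [0,0,-11],"angular": [0,0,0],"claw": 1},{"translation": [0,0,-12],"angular": [0,0,0],"claw": 1},{"translation": [0,0,-13],"angular": [0,0,0],"claw": 1},{"translation": [0,0,-14],"angular": [0,0,0],"claw": 1},{"translation": [0,0,-15],"angular": [0,0,0],"claw": 1},{"translation": [0,0,-16],"angular": [0,0,0],"claw": 1},{"translation": [0,0,-16],"angular": [0,0,0],"claw": 1}]}}

```text
t: 6.17
position: [471.7, 294.9, 74.6]
ee_rot: [-0.385, -3.118, -0.0]
wrist_force: [-1.2, 0.4, 2.6]
gripper_width: 0.6
```

Call:
{"fn": "move_arm", "kwargs": {"increments": [{"translation": [0,0,-0.7],"angular": [0,0,0],"claw": 1},{"translation": [0,0,-1.4],"angular": [0,0,0],"claw": 1},{"translation": [0,0,-2.1],"angular": [0,0,0],"claw": 1},{"translation": [0,0,-2.8],"angular": [0,0,0],"claw": 1},{"translation": [0,0,-3],"angular": [0,0,0],"claw": 1},{"translation": [0,0,-3],"angular": [0,0,0],"claw": 1},{"translation": [0,0,-3],"angular": [0,0,0],"claw": 1}]}}

```text
t: 6.75
position: [471.9, 294.7, 71.9]
ee_rot: [0.386, 3.118, -0.0]
wrist_force: [-3.2, -0.3, 5.2]
gripper_width: 0.4
```

```bash
python3 chk.py
```

```text
t 6.75 pos [471.9 294.7  71.9] tip [471.9 294.7  49.9] yaw jaw 75.88310926793676 z [ 2.e-04 -1.e-04 -1.e+00] F [-3.17 -0.31  5.21] q [-0.08  0.64 -0.77  1.88  0.58  0.86  0.18] w 0.4319115803572268
```

Call:
{"fn": "move_arm", "kwargs": {"increments": [{"translation": [0,0,-0.5],"angular": [0,0,0],"claw": 1},{"translation": [0,0,-1],"angular": [0,0,0],"claw": 1},{"translation": [0,0,-1.2],"angular": [0,0,0],"claw": 1},{"translation": [0,0,-1.2],"angular": [0,0,0],"claw": 1}]}}

```text
t: 7.08
position: [471.9, 294.7, 71.0]
ee_rot: [0.386, 3.117, -0.0]
wrist_force: [-3.2, -0.7, 9.2]
gripper_width: 0.6
```

Call:
{"fn": "move_arm", "kwargs": {"increments": [{"translation": [0,0,2],"angular": [0,0,0],"claw": 1},{"translation": [0,0,6],"angular": [0,0,0],"claw": 1},{"translation": [0,0,30],"angular": [0,0,0],"claw": 1},{"translation": [0,0,70],"angular": [0,0,0],"claw": 1},{"translation": [0,0,108],"angular": [0,0,0],"claw": 1},{"translation": [5,-30,130],"angular": [0,0,0],"claw": 1},{"translation": [11,-68,130],"angular": [0,0,0],"claw": 1},{"translation": [17,-108,130],"angular": [0,0,0],"claw": 1}]}}

```text
t: 7.75
position: [489.7, 186.6, 202.3]
ee_rot: [0.382, 3.115, 0.002]
wrist_force: [0.1, -0.8, -0.1]
gripper_width: 0.8
```

Call:
{"fn": "move_arm", "kwargs": {"increments": [{"translation": [7,-40,0],"angular": [0,0,-6],"claw": 1},{"translation": [14,-80,0],"angular": [0,0,-12],"claw": 1},{"translation": [21,-120,0],"angular": [0,0,-18],"claw": 1},{"translation": [28,-160,0],"angular": [0,0,-24],"claw": 1},{"translation": [35,-200,0],"angular": [0,0,-30],"claw": 1},{"translation": [42,-240,0],"angular": [0,0,-36],"claw": 1},{"translation": [49,-280,0],"angular": [0,0,-42],"claw": 1},{"translation": [53,-300,0],"angular": [0,0,-45],"claw": 1}]}}

```text
t: 8.42
position: [541.8, -119.9, 200.3]
ee_rot: [1.565, 2.723, -0.004]
wrist_force: [-0.2, -0.2, -0.1]
gripper_width: 0.2
```

```bash
python3 chk.py; python3 - <<'E'
from h import *
im,d=capture("side");np.savez("side1.npz",im=im,d=d)
o=np.load("side0.npz")["im"]
f=lambda i:cv2.resize(i[250:365,175:300],None,fx=3.2,fy=4.2,interpolation=cv2.INTER_CUBIC)
cv2.imwrite("pics/m3.png",cv2.convertScaleAbs(np.hstack([f(o),f(im)])[...,::-1],alpha=1.6))
E
```

```text
t 8.4167 pos [ 541.8 -119.9  200.3] tip [ 541.8 -120.   178.3] yaw jaw 30.225240569395506 z [-2.0e-04 -2.7e-03 -1.0e+00] F [-0.17 -0.17 -0.12] q [ 0.62  0.41 -0.63  1.79  0.28  1.03  0.41] w 0.1571139368937184
```

View pics/m3.png

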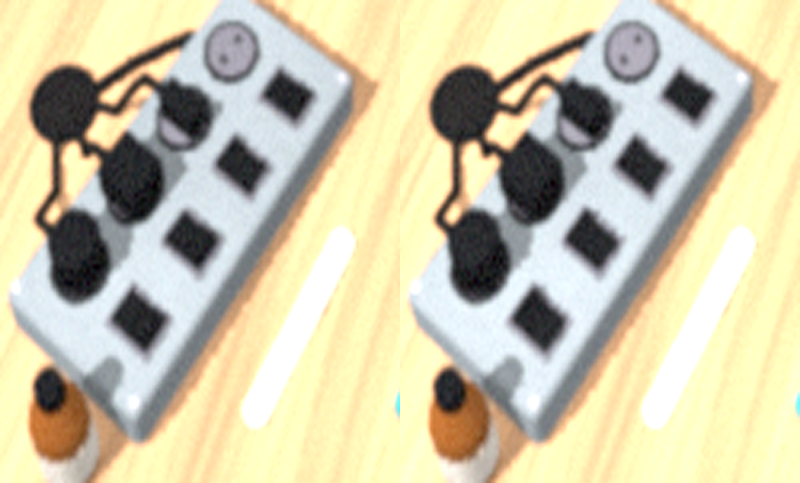

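Before (left) and after (right): box, bottle and folder are unmoved, and the two left rockers (540,318) and (592,240) now look like the lamp one. I check this with averaged depth.

```bash
cat > rock.py <<'E'
from h import *
def rep(n,ds):
    d=np.median(np.stack(ds),0) ;P=pts(n,d)
    h=np.array([[498.7,350.1],[484.2,291.6],[470.3,233.2],[456,175.2]]);x=np.array([.97,-.2445]);y=np.array([.2445,.97])
    for c in h:
        q=P[...,:2]-c;a=q@x;b=q@y
        o=[]
        for l,u in((-15,-6),(6,15)):
            m=(abs(b)<9)&(a>l)&(a<u)&(d>0);o+=[P[m][:,2].mean().round(1),m.sum()]
        print(n,c,"near/far z",o)
ds={"side":[],"top":[]}
for i in range(12):
    for n in ds: ds[n].append(capture(n)[1])
for n in ds: rep(n,ds[n])
P=pts("top",np.median(np.stack(ds["top"]),0))
m=(P[...,2]>68)&(P[...,2]<76)&(np.hypot(P[...,0]-561.5,P[...,1]+229.5)<20);print("start",P[m].mean(0),m.sum())
P=pts("side",np.median(np.stack(ds["side"]),0))
m=(P[...,2]>68)&(P[...,2]<76)&(np.hypot(P[...,0]-561.5,P[...,1]+229.5)<20);print("start",P[m].mean(0),m.sum())
print(observe()["t"])
E
python3 rock.py
```

```text
side [498.7 350.1] near/far z [np.float64(48.7), np.int64(28), np.float64(53.0), np.int64(30)]
side [484.2 291.6] near/far z [np.float64(49.1), np.int64(26), np.float64(53.0), np.int64(29)]
side [470.3 233.2] near/far z [np.float64(49.2), np.int64(24), np.float64(53.3), np.int64(26)]
side [456.  175.2] near/far z [np.float64(52.8), np.int64(20), np.float64(49.0), np.int64(21)]
top [498.7 350.1] near/far z [np.float64(50.2), np.int64(17), np.float64(53.7), np.int64(16)]
top [484.2 291.6] near/far z [np.float64(50.6), np.int64(16), np.float64(53.2), np.int64(15)]
top [470.3 233.2] near/far z [np.float64(49.3), np.int64(15), np.float64(53.9), np.int64(16)]
top [456.  175.2] near/far z [np.float64(54.2), np.int64(17), np.float64(50.3), np.int64(15)]
start [nan nan nan] 0
start [ 559.16562388 -230.01706318   71.02349516] 40
9.6667rock.py:16: RuntimeWarning: Mean of empty slice.
  m=(P[...,2]>68)&(P[...,2]<76)&(np.hypot(P[...,0]-561.5,P[...,1]+229.5)<20);print("start",P[m].mean(0),m.sum())
  ret = um.true_divide(
```

Both rockers now read the same as the lamp (near about 50, far about 53) and the spare is unchanged. Next is the start button at about (560.5,-229.7,72), with the jaws along the burnisher's y.

Call:
{"fn": "move_arm", "kwargs": {"increments": [{"translation": [2,-14,0],"angular": [0,0,-7],"claw": 1},{"translation": [5,-28,0],"angular": [0,0,-14],"claw": 1},{"translation": [8,-42,0],"angular": [0,0,-21],"claw": 1},{"translation": [10,-56,0],"angular": [0,0,-28],"claw": 1},{"translation": [12,-70,0],"angular": [0,0,-35],"claw": 1},{"translation": [15,-84,0],"angular": [0,0,-42],"claw": 1},{"translation": [17,-98,0],"angular": [0,0,-49],"claw": 1},{"translation": [19,-108,0],"angular": [0,0,-56],"claw": 1}]}}

```text
t: 10.33
position: [560.8, -222.8, 200.4]
ee_rot: [2.657, 1.676, -0.0]
wrist_force: [0.1, 0.3, -1.2]
gripper_width: 0.1
```

Call:
{"fn": "move_arm", "kwargs": {"increments": [{"translation": [0,0,0],"angular": [0,0,-7],"claw": 1},{"translation": [0,0,-10],"angular": [0,0,-14],"claw": 1},{"translation": [0,0,-30],"angular": [0,0,-21],"claw": 1},{"translation": [0,0,-50],"angular": [0,0,-28],"claw": 1},{"translation": [0,0,-60],"angular": [0,0,-35],"claw": 1},{"translation": [0,0,-70],"angular": [0,0,-42],"claw": 1},{"translation": [0,0,-75],"angular": [0,0,-49],"claw": 1},{"translation": [0,0,-75],"angular": [0,0,-50],"claw": 1}]}}

```text
t: 11.0
position: [560.1, -220.9, 124.0]
ee_rot: [-3.115, -0.398, 0.003]
wrist_force: [0.1, 0.0, 0.1]
gripper_width: 0.4
```

```bash
python3 - <<'E'
from h import *
im,d=capture("side");cv2.imwrite("pics/m4.png",cv2.resize(im[100:235,200:345],None,fx=4,fy=4,interpolation=cv2.INTER_CUBIC)[...,::-1])
E
python3 chk.py
```

```text
t 11.05 pos [ 560.6 -221.   124.9] tip [ 560.6 -221.   102.9] yaw jaw -75.12350944117406 z [-1.2e-03  2.0e-04 -1.0e+00] F [-0.02 -0.71 -0.37] q [ 0.43  0.51 -0.18  1.76  0.11  0.88 -1.11] w 0.16707193167310447
```

View pics/m4.png

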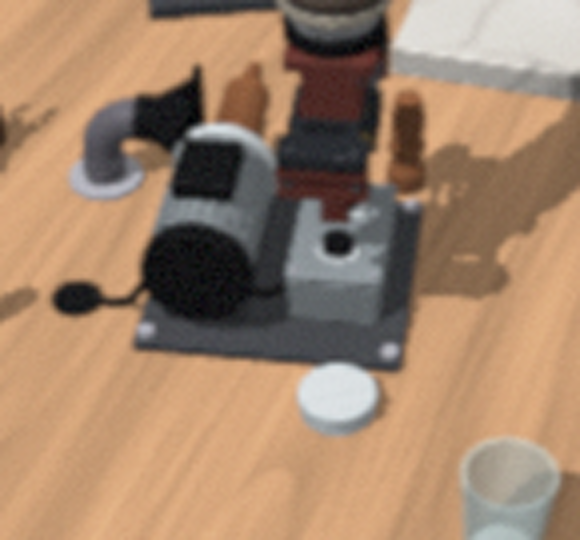

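The fingertip at (345,210) is above and in line with the start button at (338,242). I shift y by 8 mm and press.

Call:
{"fn": "move_arm", "kwargs": {"increments": [{"translation": [0,-8,0],"angular": [0,0,0],"claw": 1},{"translation": [0,-8,-12],"angular": [0,0,0],"claw": 1},{"translation": [0,-8,-24],"angular": [0,0,0],"claw": 1},{"translation": [0,-8,-27],"angular": [0,0,0],"claw": 1},{"translation": [0,-8,-27],"angular": [0,0,0],"claw": 1},{"translation": [0,-8,-27],"angular": [0,0,0],"claw": 1}]}}

```text
t: 11.55
position: [560.5, -229.1, 97.9]
ee_rot: [-3.114, -0.408, 0.001]
wrist_force: [0.9, -0.2, 0.0]
gripper_width: 0.4
```

Call:
{"fn": "move_arm", "kwargs": {"increments": [{"translation": [0,0,-1.5],"angular": [0,0,0],"claw": 1},{"translation": [0,0,-3],"angular": [0,0,0],"claw": 1},{"translation": [0,0,-4.5],"angular": [0,0,0],"claw": 1},{"translation": [0,0,-6],"angular": [0,0,0],"claw": 1},{"translation": [0,0,-7],"angular": [0,0,0],"claw": 1},{"translation": [0,0,-7],"angular": [0,0,0],"claw": 1},{"translation": [0,0,-7],"angular": [0,0,0],"claw": 1}]}}

```text
t: 12.13
position: [561.1, -229.3, 91.8]
ee_rot: [3.115, 0.407, 0.001]
wrist_force: [-0.3, -1.0, 3.3]
gripper_width: 0.1
```

```bash
python3 chk.py
```

```text
t 12.1333 pos [ 561.1 -229.3   91.8] tip [ 561.2 -229.3   69.8] yaw jaw -75.10718546179152 z [ 6.e-04 -2.e-04 -1.e+00] F [-0.33 -0.95  3.28] q [ 0.43  0.55 -0.17  1.78  0.12  0.82 -1.11] w 0.07485215377227392
```

Call:
{"fn": "move_arm", "kwargs": {"increments": [{"translation": [0,0,-1.5],"angular": [0,0,0],"claw": 1},{"translation": [0,0,-3],"angular": [0,0,0],"claw": 1},{"translation": [0,0,-4.5],"angular": [0,0,0],"claw": 1},{"translation": [0,0,-5.5],"angular": [0,0,0],"claw": 1},{"translation": [0,0,-5.5],"angular": [0,0,0],"claw": 1},{"translation": [0,0,-5.5],"angular": [0,0,0],"claw": 1}]}}

```text
t: 12.63
position: [561.1, -229.3, 86.4]
ee_rot: [3.115, 0.407, 0.001]
wrist_force: [-1.9, 0.6, 7.3]
gripper_width: 0.8
```

```bash
python3 chk.py
```

```text
t 12.6333 pos [ 561.1 -229.3   86.4] tip [ 561.1 -229.3   64.4] yaw jaw -75.1112404789455 z [ 7.e-04 -2.e-04 -1.e+00] F [-1.87  0.56  7.32] q [ 0.43  0.56 -0.17  1.78  0.12  0.81 -1.11] w 0.7997835385288674
```

The tip is at 64.4 mm (about 7.5 mm of travel) with 7.3 N, which is well in. I release and retreat straight up, then towards the robot.

Call:
{"fn": "move_arm", "kwargs": {"increments": [{"translation": [0,0,3],"angular": [0,0,0],"claw": 1},{"translation": [0,0,8],"angular": [0,0,0],"claw": 1},{"translation": [0,0,16],"angular": [0,0,0],"claw": 1},{"translation": [0,0,40],"angular": [0,0,0],"claw": 1},{"translation": [0,0,80],"angular": [0,0,0],"claw": 1},{"translation": [0,0,120],"angular": [0,0,0],"claw": 1},{"translation": [-20,0,150],"angular": [0,0,0],"claw": 1},{"translation": [-50,0,160],"angular": [0,0,0],"claw": 1}]}}

```text
t: 13.3
position: [513.8, -229.1, 250.7]
ee_rot: [3.112, 0.41, 0.011]
wrist_force: [-0.1, -1.8, 1.1]
gripper_width: 0.8
```

Call:
{"fn": "move_arm", "kwargs": {"increments": [{"translation": [-20,-30,0],"angular": [0,0,0],"claw": 1},{"translation": [-40,-60,0],"angular": [0,0,0],"claw": 1},{"translation": [-60,-90,0],"angular": [0,0,0],"claw": 1},{"translation": [-80,-120,0],"angular": [0,0,0],"claw": 1},{"translation": [-90,-150,0],"angular": [0,0,0],"claw": 1},{"translation": [-100,-180,0],"angular": [0,0,0],"claw": 1},{"translation": [-100,-180,0],"angular": [0,0,0],"claw": 1},{"translation": [-100,-180,0],"angular": [0,0,0],"claw": 1}]}}

```text
t: 13.97
position: [409.2, -410.9, 245.6]
ee_rot: [-3.116, -0.401, 0.002]
wrist_force: [0.4, 0.1, 0.1]
gripper_width: 0.1
```

```bash
python3 rock.py 2>&1|grep -v arn; python3 - <<'E'
from h import *
im,d=capture("side");cv2.imwrite("pics/fin.png",im[...,::-1])
P=pts("side",d)
for n,c,z in(("stop",(573,-283),83),):
    m=(P[...,2]>z)&(P[...,2]<z+12)&(np.hypot(P[...,0]-c[0],P[...,1]-c[1])<25);print(n,P[m].mean(0),m.sum())
E
python3 chk.py
```

```text
side [498.7 350.1] near/far z [np.float64(48.9), np.int64(29), np.float64(53.0), np.int64(30)]
side [484.2 291.6] near/far z [np.float64(49.0), np.int64(26), np.float64(52.7), np.int64(27)]
side [470.3 233.2] near/far z [np.float64(49.0), np.int64(24), np.float64(53.3), np.int64(26)]
side [456.  175.2] near/far z [np.float64(52.6), np.int64(23), np.float64(49.3), np.int64(20)]
top [498.7 350.1] near/far z [np.float64(49.7), np.int64(17), np.float64(53.7), np.int64(15)]
top [484.2 291.6] near/far z [np.float64(50.3), np.int64(17), np.float64(53.3), np.int64(17)]
top [470.3 233.2] near/far z [np.float64(49.7), np.int64(15), np.float64(54.0), np.int64(17)]
top [456.  175.2] near/far z [np.float64(53.9), np.int64(18), np.float64(50.3), np.int64(15)]
start [ 561.79934575 -229.00258006   71.55715752] 57
start [ 559.23690939 -229.65707608   71.03181583] 41
15.1667
stop [ 571.75523013 -282.48712292   86.53414929] 65
t 15.2167 pos [ 410.8 -409.3  245.9] tip [ 410.8 -409.3  223.9] yaw jaw -75.11327146100486 z [-0. -0. -1.] F [ 0.58 -0.47  0.73] q [ 0.77  0.34 -0.09  1.7   0.03  1.1  -0.64] w 0.7086356812730985
```

View pics/fin.png

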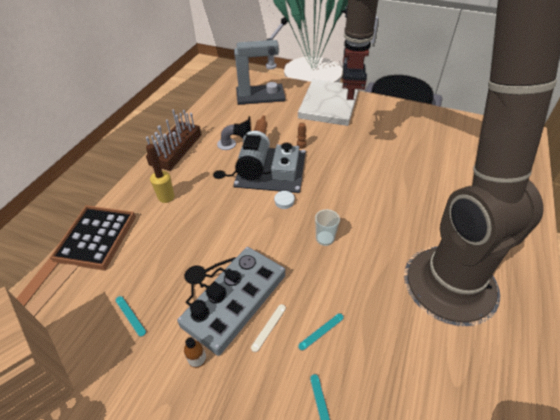

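The last picture shows everything where it started, with the arm clear of it all. I hand in.

```bash
python3 -c "
from plant import *
print(job_done())"
```

```text
the job is handed in; nothing more can be done
None
```

The job is handed in at about 15 s of robot time: I pressed the extractor rocker, then the burnisher rocker, then the start button, all with closed fingertips and gripping nothing.

- **Rockers:** the presses peaked at about 8 N on the extractor and 9 N on the burnisher. Averaged depth from both cameras now reads about 49–50 mm on the near half and 53 mm on the far half for both, the same as the lamp rocker, which is on. The spare rocker still reads off.
- **Start button:** I pressed it in about 7.5 mm at 7.3 N and released it. Its top is back at 71–71.5 mm, against 72 mm stated.
- **Stop button:** it reads 86.5 mm, the same as before the job. The stated height is 89 mm, so that gap comes from averaging over the mushroom's rounded top.
- **Everything else:** the power box, bottle, folder, tin, slicker and tumbler look unmoved in the last picture, and the arm touches nothing. The box and its neighbours were also compared before and after in close-up.

None of the final checks failed or disagreed. Two move calls were refused for a missing key and moved nothing. One reading of the start button gave no data because the arm was hiding it from the top camera.

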